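# Load the tile carrier into the backstamp press and stamp the tile

## Robot

A 7-joint arm with a two-finger parallel gripper is mounted at the origin on the work surface. World frame = base frame: x ahead of the robot, y to its left, z up, the work surface at z = 0. Lengths are in m, angles in rad, forces in N, time in s.
With the tool pointing down it reaches from about 0.425 to 0.875 m from the base axis. Payload 8.4 kg.
Tool frame: the origin (TCP) lies on the centre line of the jaws, within the pads' length; the fingertips stand manip.tcp_to_tips ahead of it and the grasp point (between the pads) lies 5 mm behind it (manip.tcp_to_tips is the distance from the TCP to the fingertips, in m); y points along the fingers, z is the direction in which the jaws open and shut, and the axes are right-handed (so a half turn about y gives the same grasp; the last joint's range is limited). The gripper opens to 85 mm and grips with 20 to 120 N. Pads are 22 mm wide; open, the fingers measure 114 mm over their backs; the gripper's body (76 mm by 85 mm) begins 54 mm behind the grasp point. The pads swing forward as they close: fully open they stand 13 mm farther back than shut.
Start: joints at [-1.351, 0.333, 0.04, 1.465, -0.013, 1.343, -0.059], TCP at [0.204, 0.617, 0.245] pointing down, gripper open.
Joint ranges: [-2.58, 2.58], [-0.38, 2.09], [-1.3, 1.39], [0.25, 2.4], [-1.5, 4.64], [0.08, 2.09], [-2.65, 2.65]. Speed limits (rad/s): [2.22, 2.22, 2.79, 2.79, 3.14, 3.14, 3.14].

## Interface

Orientations are given as a rotation vector (axis times angle).
In Python, from plant import manip, imaging, order gives the robot as it stands. The module is installed in compiled form; this text tells all that it offers.
- The arm moves only by the tool step_arm, never from a script. Its argument "increments" is a list of rows, each a list of 3 entries, a list of its own where there are three numbers: the shift along the tool's x, y, z in mm, then the turn, a rotation vector about the tool's x, y, z in degrees, then the finger opening in mm, from 0 to 85.4. In form: [[[tx, ty, tz], [rx, ry, rz], claw], ...]. A call has 1 to 12 rows; each row is the pose to reach, as a shift and turn from the pose commanded when the call began, along the tool's axes at that moment; what a row does not reach only later rows make up. A row lasts 1/8 s, in which the tool goes at most 62.5 mm and 10.7 degrees, less where a joint would pass 70% of its speed; a pose out of reach is approached as far as the arm can. A call with a gripper value outside its range is refused whole. The fingers move at their own pace and stop on an object; "grip_force" is the grip in N (left out, the last holds). Time passes only in rows, so rows that repeat a pose let the fingers close. It gives the time, the measured TCP pose, the force and the opening at its end, in the units of the state.
- manip.observe(): the state, without advancing time (a new reading comes with each control period).
- imaging.get_image(name): name is "side" or "top" or "wrist"; returns the picture (480x640x3 uint8, blue, green, red); there is no depth.
- imaging.calibration(name): a dict with "K" (3x3 intrinsics, pixels), "world_to_cam" (4x4, takes a point from world to camera coordinates). Camera axes: x right, y up, looking along -z (the intrinsics and any distortion apply to the point x, -y, -z); pixel columns grow to the right and rows downward; lengths in m; the calibration is good to about 2 mm. A picture is of the moment at which its call begins: read the wrist's pose just before it. calibration takes no time and is no camera call; for the wrist camera it gives the pose at the moment of the call.
- order.sign_off(): hands the job in, once; it reports no verdict.
The state is a dict: "clock": time; "joint_positions": joint angles; "qvel": joint speeds; "joint_torque": joint torques, N m; "tool_pos": TCP position; "ee_rot": TCP orientation; "contact_force": force on the tool from outside, world axes, zero at the start; "wrist_torque": the same for the moment, N m; "width": opening from 0.0 (shut) to 1.0 (fully open).
Only numpy, scipy, OpenCV 4.12 (cv2) and the standard library are available. Lean on these libraries where they do the work, as an engineer would, in place of code of your own. Each camera call takes 0.05 s, during which the arm holds its last target.

## Task

Take the plywood carrier with the terracotta tile by its blue handle, keep the tile in its nest, and slide it along the bed of the backstamp press so that its front edge lifts the red gravity catch, until the carrier is fully home and the catch has dropped behind it; do not touch the catch with the gripper. Then press the yellow treadle down to its stop so that the rubber stamp prints the tile, let it come right up again and take the gripper away. Leave everything else on the table where it stands.

Things in the scene. Friction and masses are not known exactly. Their poses are not given: they have to be found in the camera images.
- press: Bench backstamp press, fixed: grey-green C-frame, bed 390 long x 190 wide, 320 high. Origin on the table top, straight below the tile's centre when the carrier is home. Press x = direction in which the carrier slides in, y to the left of it, z up. Column at x = 100 to 180. End stop face at x = +50 meets the carrier's front edge.
- bed_home (a point): On the bed's flat top (20 mm above the table, x = -200 to +190): where the carrier's origin comes when fully home, axes as the press's. Side guides 18 mm high have inner faces at y = +-72.5 from x = -150 to +50: 2.5 mm clearance each side of the carrier.
- mouth (a point): Middle of the bed's front edge, at press x = -200, on the bed's top. The guides flare from +-72.5 at x = -150 to +-86 here; a steel lip slopes from here down to the table at x = -246. Catch bracket: x = -187 to -150, y = 93 to 100, top 70 above the table.
- overarm (a point): Lower front edge of the overarm (70 wide), press x = -32, 215 mm above the table. Nothing of the press is over the bed behind x = -35, apart from the catch. The treadle's upright draw rod stands at x = 0, y = -125, under an arm 181 high.
- catch (a joint): Red gravity catch over the left (+y) edge strip of the carrier: arm 55 long, 14 wide, 5 thick, pinned at press x -168.5, y +60, 56 above the table, sloping inward and down. 0 = dropped; it only swings up (positive, rad); about 0.24 when riding on the carrier. 80 g, falls by its weight once the rear edge passes, 4 mm before the carrier meets the end stop; then lets it come back 8 mm at most.
- catch_tip (a point): Lower edge of the catch's tip, at press x -126, y +60, 21 mm above the table when dropped.
- pedal (a joint): Yellow treadle on the press's right (-y) side, hinge axis at press (x +100, y -125, 55 above the table). 0 = up, 0.20 rad = on its stop (positive is down). Spring return; about 3 N at the tread starts it, about 10 N holds it on the stop. It draws the ram and stamp down by 100 mm per rad; the stamp touches a tile at home at about 0.17.
- pedal_pad (a point): Centre of the tread's upper face (75 long along the press's x, 50 wide), at press x -110, y -125, 75 mm above the table when up; 42 mm lower on the stop.
- carrier: Loose plywood carrier, 165 long x 140 wide x 12 thick, about 170 g. Origin on its underside, below the tile nest's centre. Its x is its forward direction: front edge at x = +50, rear edge at x = -115. The nest is a frame of dark strips 5 high round the tile. Home = its origin and axes on those of point bed_home.
- handle_top (a point): Centre of the top face of the carrier's blue handle block, at carrier x -95, y 0, 67 mm above its underside; axes as the carrier's. The block is 30 long along x, 16 wide along y (grip across y), 55 tall above the plate. The loaded carrier's centre of mass lies about 70 mm ahead of the handle: grip firmly, or its front hangs down.
- nest (a point): Centre of the tile nest's floor, 12 mm above the carrier's underside; the tile's origin lies here when it is seated.
- tile: Loose terracotta (fired) tile 80 x 80 x 8, about 90 g, lying in the carrier's nest with 1.5 mm play. Origin: centre of its underside.
- stamp: Black rubber stamp under the ram, 46 x 46; spring-backed 6 mm. Origin on the press's z axis; its face is 57 mm above its origin's height.
- wheel: Bystander: grey banding wheel (turntable), 160 diameter, 45 high, 1.8 kg. Origin under its centre.
- dish: Bystander: brown clay dish on the banding wheel, 116 diameter, 38 high. Origin under its centre.
- bottle: Bystander: blue glaze bottle, 56 diameter, 145 high, beside the press's mouth on its right. Origin under its centre.
- jar: Bystander: white jar with brushes, 72 diameter, 200 high, beside the press's mouth on its left. Origin under its centre.
- tile_stack: Bystander: stack of four stamped tiles, 85 x 85 x 32, on the table beyond the treadle, right of the press. Origin under its centre.
- ruler: Bystander: steel ruler 300 x 28 x 2.5. Origin under its centre.
- brush: Bystander: brush lying on the table. Origin at its underside's centre.
- mallet: Bystander: small wooden mallet lying on the table, head 70 x 48 x 48, handle 200 long along its -x. Origin beneath the head.

How it is judged:
By the outcome, as a careful person would: the job done as asked, in the order asked, and still so for the second after the job is handed in, with the robot touching nothing.
It also fails if it takes over 67 s, if anything falls off the work surface, if the arm or the gripper's body presses on something with over 40 N, if the wrist force passes 120 N, or if a joint passes its speed limit or range.

## Working session

There is one attempt and no reset: what is moved stays moved. The work goes in short steps, Python scripts to look and compute and a tool call to move; the robot and the scene stay as the last step left them, time stands still between calls to the robot, and variables do not carry over. Pictures are saved under pics/ and viewed, and the job is handed in when it is done.

Besides the shell and the picture viewer there is one more tool, called after "Request:" as name([rows], argument=value, ...), one row to a line, values as JSON. step_arm: Moves the arm, as the interface text tells. Its arguments: {"type":"object","properties":{"increments":{"type":"array","items":{"type":"array"}},"grip_force":{"type":"number"}},"required":["increments"]}

```bash
mkdir -p pics; cat > h.py <<'E'
import numpy as np, cv2
from plant import manip, imaging, order
np.set_printoptions(precision=4,suppress=True)
def snap(n,f):
    im=imaging.get_image(n); cv2.imwrite('pics/'+f,im); return im
def ray(n,u,v,z,cal=None):
    c=cal or imaging.calibration(n); K=np.array(c['K']);T=np.array(c['world_to_cam'])
    d=np.array([(u-K[0,2])/K[0,0],(v-K[1,2])/K[1,1],1.]); d=np.array([d[0],-d[1],-d[2]])
    R=T[:3,:3];o=-R.T@T[:3,3];w=R.T@d
    return o+w*(z-o[2])/w[2]
def proj(n,p,cal=None):
    c=cal or imaging.calibration(n); K=np.array(c['K']);T=np.array(c['world_to_cam'])
    q=T[:3,:3]@np.array(p)+T[:3,3]; return np.array([K[0,0]*q[0]/-q[2]+K[0,2],K[1,1]*-q[1]/-q[2]+K[1,2]])
E
python3 - <<'E'
from h import *
for n in('top','side'):
    snap(n,n+'0.png'); c=imaging.calibration(n); print(n,c)
s=manip.observe(); print(s, manip.tcp_to_tips)
E
```

```text
top {'K': array([[443.833 ,   0.    , 318.994 ],
       [  0.    , 443.833 , 231.5019],
       [  0.    ,   0.    ,   1.    ]]), 'world_to_cam': array([[ 0.0229, -0.9997,  0.0128,  0.0034],
       [ 0.9825,  0.0249,  0.1845, -0.6023],
       [-0.1848,  0.0083,  0.9827, -1.2951],
       [ 0.    ,  0.    ,  0.    ,  1.    ]])}
side {'K': array([[604.4048,   0.    , 312.0867],
       [  0.    , 604.4048, 234.823 ],
       [  0.    ,   0.    ,   1.    ]]), 'world_to_cam': array([[ 0.8985, -0.4389, -0.0023, -0.5215],
       [ 0.2306,  0.4677,  0.8532, -0.2539],
       [-0.3734, -0.7672,  0.5215, -1.331 ],
       [ 0.    ,  0.    ,  0.    ,  1.    ]])}
{'clock': 0.1, 'joint_positions': array([-1.3512,  0.3338,  0.0399,  1.4662, -0.0134,  1.3433, -0.0585]), 'qvel': array([ 0.0003, -0.0016,  0.0004, -0.0017, -0.    ,  0.0002,  0.0018]), 'joint_torque': array([  0.0039, -66.0019,   1.3702, -40.6479,   0.017 ,   0.0088,
         0.0001]), 'tool_pos': array([0.2036, 0.6169, 0.2445]), 'ee_rot': array([-1.5577,  0.2504, -0.2502]), 'contact_force': array([-0.6731,  0.2058, -0.0524]), 'wrist_torque': array([0.0005, 0.0356, 0.0146]), 'width': 1.0031991513273286} 0.014
```

View pics/top0.png

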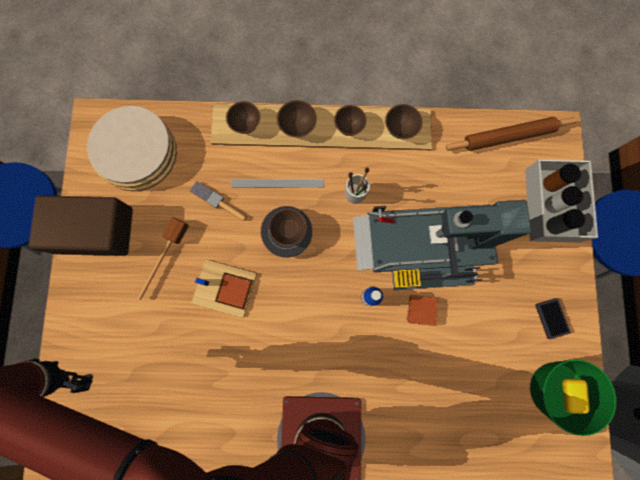

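View pics/side0.png

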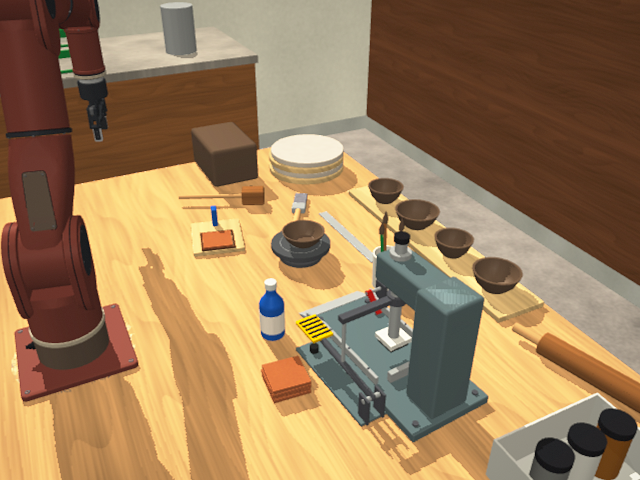

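The top view shows the carrier at about (225,288) with its blue handle at (202,282). The press mouth is near (362,243), the bottle at (373,296), the jar at (358,188) and the wheel at (287,231). I'll enlarge the press and the carrier.

```bash
python3 - <<'E'
import cv2
im=cv2.imread('pics/top0.png')
a=im[195:295,345:535];cv2.imwrite('pics/c1.png',cv2.resize(a,None,fx=4.2,fy=4.2,interpolation=cv2.INTER_CUBIC))
a=im[245:330,180:280];cv2.imwrite('pics/c2.png',cv2.resize(a,None,fx=7,fy=7,interpolation=cv2.INTER_CUBIC))
im=cv2.imread('pics/side0.png')
a=im[270:440,290:500];cv2.imwrite('pics/c3.png',cv2.resize(a,None,fx=3.5,fy=3.5,interpolation=cv2.INTER_CUBIC))
a=im[195:265,180:260];cv2.imwrite('pics/c4.png',cv2.resize(a,None,fx=8,fy=8,interpolation=cv2.INTER_CUBIC))
E
```

```text
(no output)
```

View pics/c1.png

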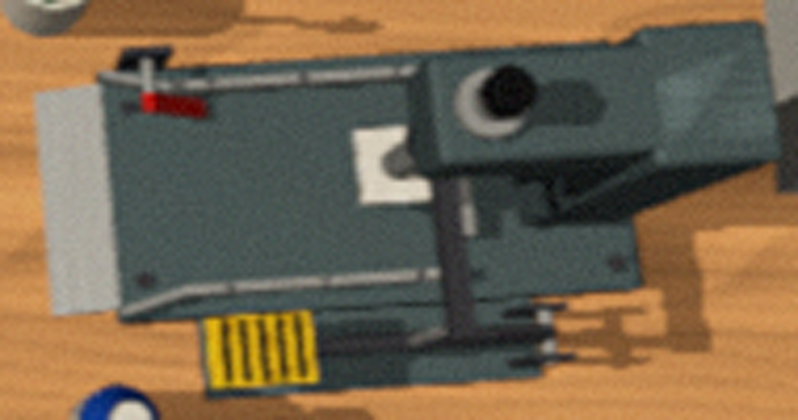

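View pics/c2.png

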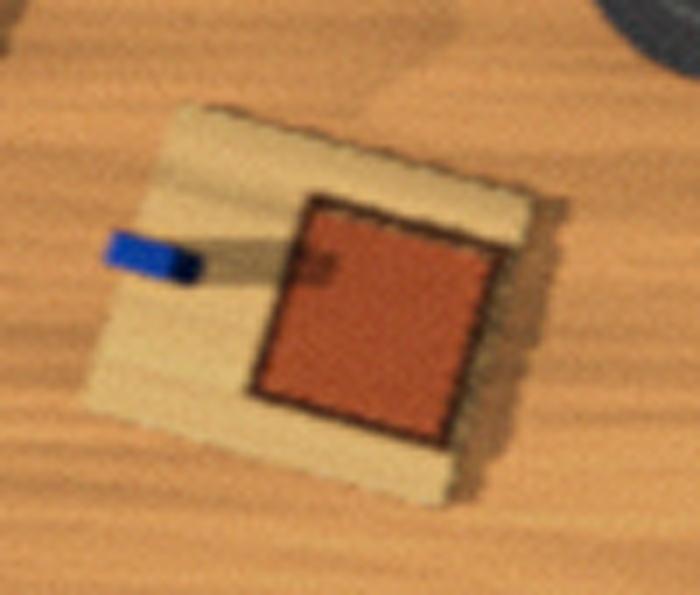

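View pics/c3.png

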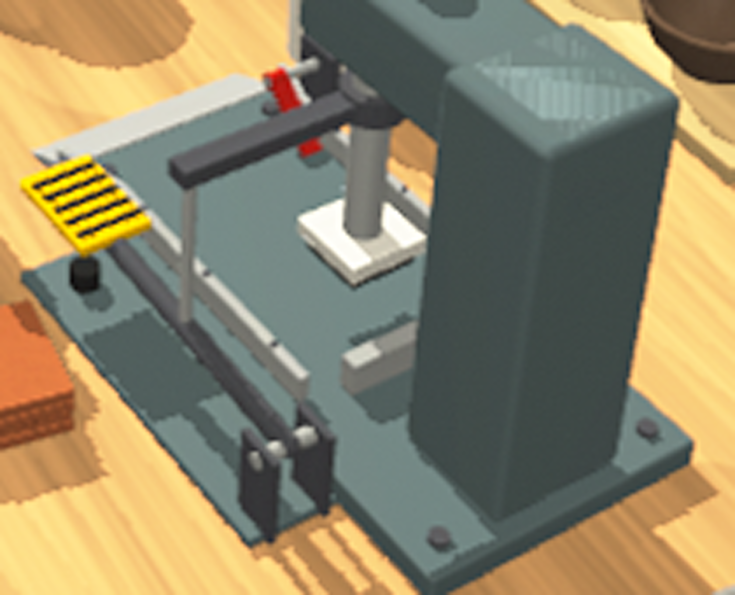

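View pics/c4.png

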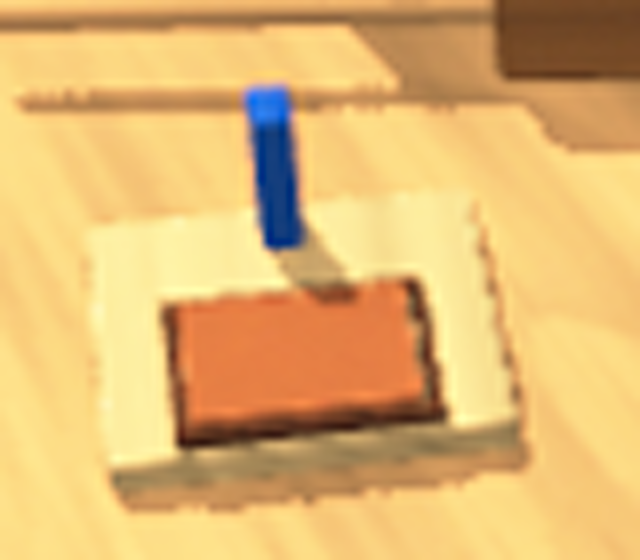

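```bash
cat > fit.py <<'E'
from h import *
from scipy.optimize import least_squares
cal={n:imaging.calibration(n) for n in('top','side')}
def fit(obs,x0):
    def tow(q,p): 
        c,s=np.cos(q[2]),np.sin(q[2]); return [q[0]+c*p[0]-s*p[1],q[1]+s*p[0]+c*p[1],p[2]]
    def res(q): return np.concatenate([proj(n,tow(q,np.array(p)/1000),cal[n])-uv for n,p,uv in obs])
    r=least_squares(res,x0,loss='soft_l1'); 
    print('pose',r.x,'yawdeg',np.degrees(r.x[2]));
    for o,e in zip(obs,res(r.x).reshape(-1,2)): print(o[0],o[1],e)
    return r.x
def cr(U,V,f,u0,v0): return np.array([u0+(U+.5)/f-.5,v0+(V+.5)/f-.5])
E
python3 - <<'E'
from fit import *
t=lambda U,V:cr(U,V,4.2,345,195)
s=lambda U,V:cr(U,V,3.5,290,270)
press=[('top',(-200,-95,20),t(121,321)),('top',(190,-95,20),t(641,288)),
('top',(-147.5,-100,75),t(203,320)),('top',(-72.5,-100,75),t(314,312)),('top',(-72.5,-150,75),t(319,382)),('top',(-147.5,-150,75),t(208,390)),
('side',(-147.5,-150,75),s(22,183)),('side',(-147.5,-100,75),s(92,157)),('side',(-72.5,-100,75),s(152,217)),('side',(-72.5,-150,75),s(80,250)),
('side',(190,95,20),s(692,440))]
fit(press,[.6,-.35,-1.5])
print('lip',ray('top',*t(36,93),0),ray('top',*t(52,314),0))
t=lambda U,V:cr(U,V,7,180,245)
s=lambda U,V:cr(U,V,8,180,195)
c=[('top',(-115,70,12),t(183,105)),('top',(50,70,12),t(535,195)),('top',(50,-70,12),t(447,503)),('top',(-115,-70,12),t(85,405)),
('top',(-110,8,67),t(112,230)),('top',(-110,-8,67),t(105,262)),
('side',(-115,70,12),s(475,195)),('side',(50,70,12),s(520,430)),('side',(50,-70,12),s(110,468)),('side',(-115,-70,12),s(90,230))]
q=fit(c,[.5,.2,-1.7])
E
```

```text
pose [ 0.6004 -0.3408 -1.4791] yawdeg -84.7476154004923
top (-200, -95, 20) [-0.8046  0.5206]
top (190, -95, 20) [ 0.4337 -0.1017]
top (-147.5, -100, 75) [-0.0825 -0.5333]
top (-72.5, -100, 75) [-1.3663 -0.3337]
top (-72.5, -150, 75) [-0.6948 -0.0752]
top (-147.5, -150, 75) [ 0.415  -0.2383]
side (-147.5, -150, 75) [-1.2655 -0.3218]
side (-147.5, -100, 75) [-1.3794 -0.5959]
side (-72.5, -100, 75) [0.2182 1.643 ]
side (-72.5, -150, 75) [0.3603 0.602 ]
side (190, 95, 20) [1.6775 0.5841]
lip [ 0.6633 -0.0907  0.    ] [ 0.4952 -0.1041  0.    ]
pose [ 0.4206  0.273  -1.8131] yawdeg -103.88370746413638
top (-115, 70, 12) [-0.3834 -1.0121]
top (50, 70, 12) [0.4292 0.1462]
top (50, -70, 12) [-0.2972  0.7351]
top (-115, -70, 12) [-0.5833  0.2587]
top (-110, 8, 67) [ 0.4464 -0.6063]
top (-110, -8, 67) [-0.2505  0.0718]
side (-115, 70, 12) [-0.4682 -0.0558]
side (50, 70, 12) [ 0.4377 -0.1839]
side (50, -70, 12) [0.1318 1.0405]
side (-115, -70, 12) [0.0086 0.6684]
```

```bash
cat >> h.py <<'E'
from scipy.spatial.transform import Rotation as Rt
CAR=np.array([.4206,.273,-1.8131]); PR=np.array([.6004,-.3408,-1.4791])
def tow(q,p):
    c,s=np.cos(q[2]),np.sin(q[2]); return np.array([q[0]+c*p[0]-s*p[1],q[1]+s*p[0]+c*p[1],p[2]])
def tool(yaw,lean=0,flip=1):
    # fwd dir yaw; tool y down; z along +-left; lean deg: tool body tilts back (opposite fwd)
    f=np.array([np.cos(yaw),np.sin(yaw),0]);l=np.array([-f[1],f[0],0]);u=np.array([0,0,1.])
    a=np.radians(lean); y=-u*np.cos(a)+f*np.sin(a); z=l*flip; x=np.cross(y,z)
    return np.array([x,y,z]).T
def move(p,R,cmdp=None,cmdR=None):
    s=manip.observe(); p0=s['tool_pos'] if cmdp is None else cmdp
    R0=Rt.from_rotvec(s['ee_rot']).as_matrix() if cmdR is None else cmdR
    print('shift mm',R0.T@(np.array(p)-p0)*1000,'turn deg',np.degrees(Rt.from_matrix(R0.T@R).as_rotvec()))
E
python3 - <<'E'
from h import *
s=manip.observe(); print(Rt.from_rotvec(s['ee_rot']).as_matrix())
for n,u,v,z in(('wheel',287,229,.045),('bottle',373,296,.145),('jar',358,185,.05),('bowl dish',291,228,.083)): print(n,ray('top',u,v,z))
for n,p in (('mouth',(-.2,0,.02)),('pad',(-.11,-.125,.075)),('handlehome',(-.095,0,.087))): print(n,tow(PR,p))
print('handle',tow(CAR,(-.095,0,.067)))
for fl in(1,-1): move(tow(CAR,(-.11,0,.25)),tool(CAR[2],0,fl))
E
```

```text
[[ 0.9496 -0.0004  0.3135]
 [-0.3135 -0.0014  0.9496]
 [ 0.0001 -1.     -0.0014]]
wheel [0.6095 0.1162 0.045 ]
bottle [ 0.4075 -0.135   0.145 ]
jar [ 0.754  -0.1005  0.05  ]
bowl dish [0.6055 0.102  0.083 ]
mouth [ 0.5821 -0.1416  0.02  ]
pad [ 0.4659 -0.2427  0.075 ]
handlehome [ 0.5917 -0.2462  0.087 ]
handle [0.4434 0.3652 0.067 ]
shift mm [ 305.407    -5.2398 -148.8596] turn deg [ 0.0625 85.6147  0.0655]
shift mm [ 305.407    -5.2398 -148.8596] turn deg [  0.0669 -94.3853  -0.0638]
```

Request:
step_arm([
  [[60, 0, -30], [0, 10, 0], 60],
  [[120, 0, -60], [0, 20, 0], 60],
  [[180, 0, -90], [0, 30, 0], 60],
  [[240, 0, -120], [0, 40, 0], 60],
  [[305, 0, -149], [0, 50, 0], 60],
  [[305, 0, -149], [0, 60, 0], 60],
  [[305, 0, -149], [0, 70, 0], 60],
  [[305, 0, -149], [0, 80, 0], 60],
  [[305, 0, -149], [0, 85.6, 0], 60],
  [[305, 0, -149], [0, 85.6, 0], 60],
  [[305, 0, -149], [0, 85.6, 0], 60],
])

```text
clock: 1.48
tool_pos: [0.4465, 0.3801, 0.2451]
ee_rot: [-1.087, 1.384, -1.384]
contact_force: [0.2, 0.1, -0.3]
width: 0.707
```

```bash
python3 - <<'E'
from h import *
snap('wrist','w1.png'); s=manip.observe(); print(s['clock'],s['tool_pos'],s['joint_positions'],Rt.from_rotvec(s['ee_rot']).as_matrix()); print(imaging.calibration('wrist'))
E
```

```text
1.525 [0.4466 0.3801 0.2452] [-1.1115  0.2079  0.3863  1.6424 -0.0806  1.3072 -0.9518] [[-0.2378 -0.0002  0.9713]
 [-0.9713 -0.0002 -0.2378]
 [ 0.0003 -1.     -0.0001]]
{'K': array([[402.7867,   0.    , 318.7438],
       [  0.    , 402.7867, 236.9683],
       [  0.    ,   0.    ,   1.    ]]), 'world_to_cam': array([[ 0.9716, -0.2368, -0.0016, -0.3425],
       [ 0.2236,  0.9196, -0.3229, -0.4091],
       [ 0.0779,  0.3134,  0.9464, -0.5352],
       [ 0.    ,  0.    ,  0.    ,  1.    ]])}
```

View pics/w1.png

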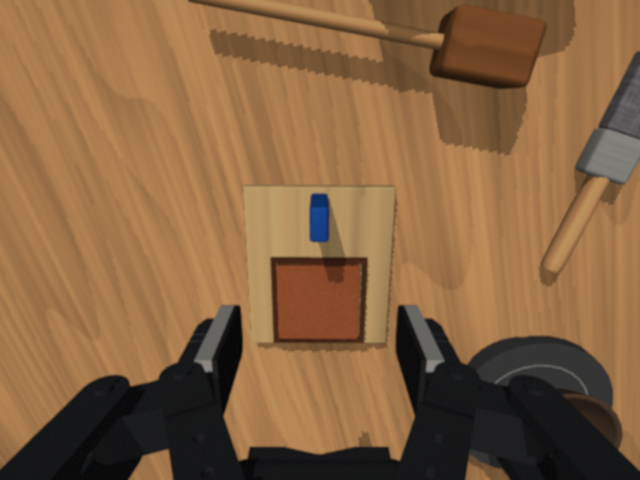

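```bash
python3 - <<'E'
import cv2
im=cv2.imread('pics/w1.png')
a=im[175:355,230:410];cv2.imwrite('pics/c5.png',cv2.resize(a,None,fx=3.3,fy=3.3,interpolation=cv2.INTER_CUBIC))
E
```

```text
(no output)
```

View pics/c5.png

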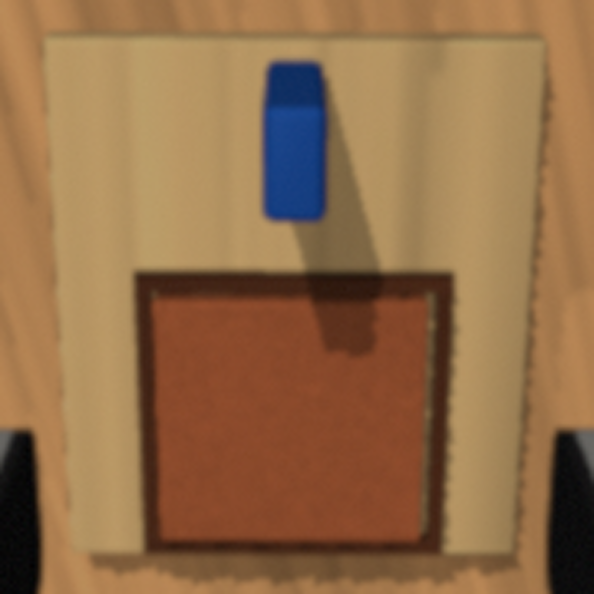

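```bash
python3 - <<'E'
from fit import *
cal['wrist']=imaging.calibration('wrist')
t=lambda U,V:cr(U,V,3.3,230,175)
w=[('wrist',(-115,70,12),t(545,37)),('wrist',(50,70,12),t(514,552)),('wrist',(50,-70,12),t(75,552)),('wrist',(-115,-70,12),t(44,37)),
('wrist',(-110,8,67),t(325,107)),('wrist',(-110,-8,67),t(265,107)),('wrist',(-80,8,67),t(325,219)),('wrist',(-80,-8,67),t(264,219))]
q=fit(w,[.42,.273,-1.8])
R=tool(q[2],8)
print(tow(q,(-.095,0,.067)),np.degrees(q[2]))
move(tow(q,(-.1,0,.12)),R)
move(tow(q,(-.1,0,.037)),R)
E
```

```text
pose [ 0.4208  0.2791 -1.8098] yawdeg -103.69631384594831
wrist (-115, 70, 12) [ 1.1052 -0.0987]
wrist (50, 70, 12) [0.7035 0.2059]
wrist (50, -70, 12) [-0.5885  0.0859]
wrist (-115, -70, 12) [-0.9239 -0.1477]
wrist (-110, 8, 67) [ 0.9462 -0.8453]
wrist (-110, -8, 67) [-1.2602 -0.8533]
wrist (-80, 8, 67) [0.6387 1.2349]
wrist (-80, -8, 67) [-0.6584  1.2245]
[0.4433 0.3714 0.067 ] -103.69631384594831
shift mm [  4.2465 125.188   -1.1317] turn deg [ 0.011  -0.0593 -7.9855]
shift mm [  4.2255 208.188   -1.1218] turn deg [ 0.011  -0.0593 -7.9855]
```

Request:
step_arm([
  [[6, 40, -1], [0, 0, -4], 50],
  [[6, 80, -1], [0, 0, -8], 50],
  [[6, 125, -1], [0, 0, -8], 50],
  [[6, 145, -1], [0, 0, -8], 50],
  [[6, 165, -1], [0, 0, -8], 50],
  [[6, 185, -1], [0, 0, -8], 50],
  [[6, 208, -1], [0, 0, -8], 50],
  [[6, 208, -1], [0, 0, -8], 50],
])

```text
clock: 2.52
tool_pos: [0.4437, 0.3739, 0.0362]
ee_rot: [-1.203, 1.33, -1.485]
contact_force: [0.0, -0.8, 0.4]
width: 0.583
```

```bash
python3 - <<'E'
from h import *
s=manip.observe(); print(s['tool_pos'],s['contact_force']); im=snap('wrist','w2.png'); im=snap('side','s2.png')[170:290,150:310]; cv2.imwrite('pics/c6.png',cv2.resize(im,None,fx=4,fy=4))
E
```

```text
[0.4437 0.3739 0.0362] [ 0.0033 -0.7622  0.3908]
```

View pics/w2.png

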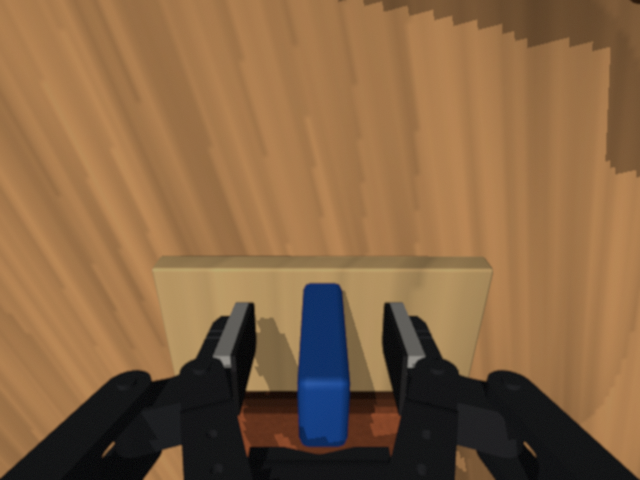

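View pics/c6.png

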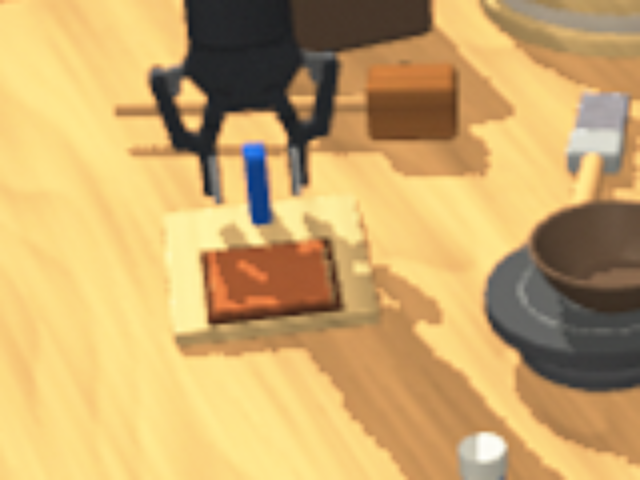

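The handle sits midway between the fingers (323 against a midpoint of about 319), so I'm closing.

Request:
step_arm([
  [[0, 0, 0], [0, 0, 0], 8],
  [[0, 0, 0], [0, 0, 0], 8],
  [[0, 0, 0], [0, 0, 0], 8],
  [[0, 0, 0], [0, 0, 0], 8],
  [[0, 0, 0], [0, 0, 0], 8],
  [[0, 0, 0], [0, 0, 0], 8],
], grip_force=100)

```text
clock: 3.38
tool_pos: [0.4448, 0.3751, 0.0384]
ee_rot: [-1.199, 1.33, -1.484]
contact_force: [-0.8, -1.7, 5.8]
width: 0.173
```

```bash
python3 - <<'E'
from h import *
s=manip.observe(); print(s['tool_pos'],s['contact_force'],s['wrist_torque'],s['width']);R0=Rt.from_rotvec(s['ee_rot']).as_matrix()
print(R0.T@[0,0,1]*80)
im=snap('wrist','w3.png')
E
```

```text
[0.4448 0.3751 0.0384] [-0.8048 -1.6796  5.8065] [-0.0988  0.1258  0.0081] 0.17347928097715679
[ 11.0137 -79.2382   0.0577]
```

View pics/w3.png

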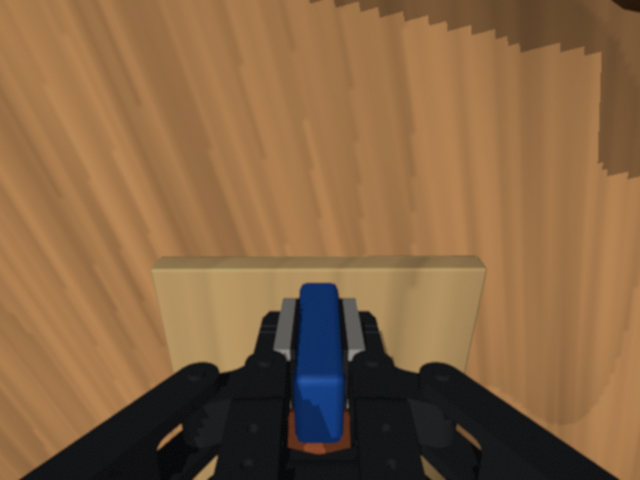

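Gripped. Lifting 100 mm, then checking for sag.

Request:
step_arm([
  [[2, -15, 0], [0, 0, 0], 8],
  [[5, -35, 0], [0, 0, 0], 8],
  [[9, -65, 0], [0, 0, 0], 8],
  [[13, -95, 0], [0, 0, 0], 8],
  [[14, -99, 0], [0, 0, 0], 8],
  [[14, -99, 0], [0, 0, 0], 8],
])

```text
clock: 4.18
tool_pos: [0.4441, 0.3744, 0.1374]
ee_rot: [-1.2, 1.331, -1.484]
contact_force: [-0.5, -0.2, -3.1]
width: 0.174
```

```bash
python3 - <<'E'
from h import *
s=manip.observe(); print(s['clock'],s['tool_pos'],s['contact_force'],s['wrist_torque'],s['width'])
im=snap('side','s3.png')[120:290,130:310]; cv2.imwrite('pics/c7.png',cv2.resize(im,None,fx=3.5,fy=3.5))
snap('wrist','w4.png')
E
```

```text
4.175 [0.4441 0.3744 0.1374] [-0.4504 -0.1637 -3.1427] [ 0.4105 -0.1316 -0.0436] 0.17373493044496774
```

View pics/c7.png

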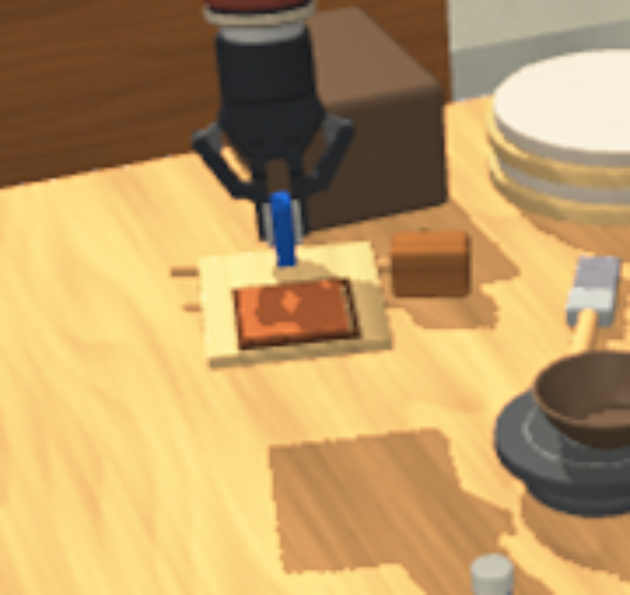

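View pics/w4.png

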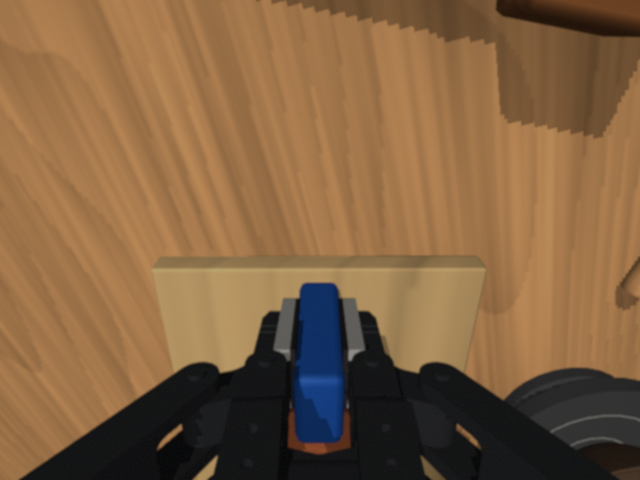

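No slip or sag: the wrist view is unchanged, and the carrier hangs level with the tile seated. Next I'll work out the move to the mouth.

```bash
python3 - <<'E'
from h import *
move(tow(PR,(-.337,0,.16)),tool(PR[2],8))
E
```

```text
shift mm [338.0084  23.8664 213.0751] turn deg [  2.7223 -18.9254   0.0755]
```

Request:
step_arm([
  [[15, -8, 9], [0.1, -0.8, 0], 8],
  [[45, -6, 28], [0.4, -2.5, 0], 8],
  [[85, -2, 53], [0.7, -4.7, 0], 8],
  [[125, 2, 79], [1, -7, 0], 8],
  [[165, 6, 104], [1.3, -9.2, 0], 8],
  [[205, 11, 129], [1.6, -11.5, 0], 8],
  [[245, 15, 154], [2, -13.7, 0], 8],
  [[285, 19, 180], [2.3, -16, 0], 8],
  [[315, 22, 199], [2.5, -17.6, 0], 8],
  [[332, 23, 209], [2.7, -18.6, 0], 8],
  [[338, 24, 213], [2.7, -18.9, 0], 8],
  [[338, 24, 213], [2.7, -18.9, 0], 8],
])

```text
clock: 5.78
tool_pos: [0.5696, -0.0052, 0.1605]
ee_rot: [-1.347, 1.068, -1.246]
contact_force: [-0.9, -0.3, -3.8]
width: 0.174
```

```bash
python3 - <<'E'
from h import *
s=manip.observe(); print(s['clock'],s['tool_pos'],s['contact_force'],s['joint_positions'])
move(tow(PR,(-.337,0,.16)),tool(PR[2],8))
im=snap('top','t4.png')[120:330,260:540]; cv2.imwrite('pics/c8.png',cv2.resize(im,None,fx=2.8,fy=2.8,interpolation=cv2.INTER_CUBIC))
snap('wrist','w5.png');snap('side','s4.png')
E
```

```text
5.775 [ 0.5696 -0.0052  0.1605] [-0.9227 -0.2936 -3.7981] [-0.6355  0.2496  0.5597  1.8059  0.0091  1.1228 -0.0035]
shift mm [-0.0684  0.475  -0.0991] turn deg [ 0.0051 -0.0806  0.0076]
```

View pics/c8.png

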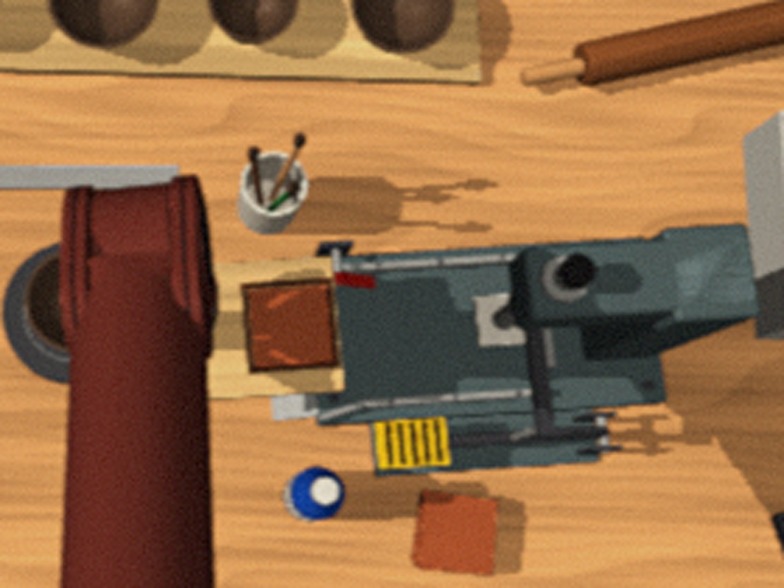

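View pics/w5.png

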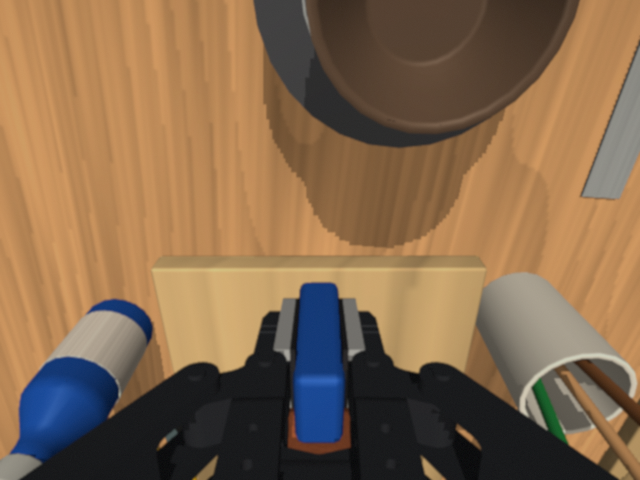

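View pics/s4.png

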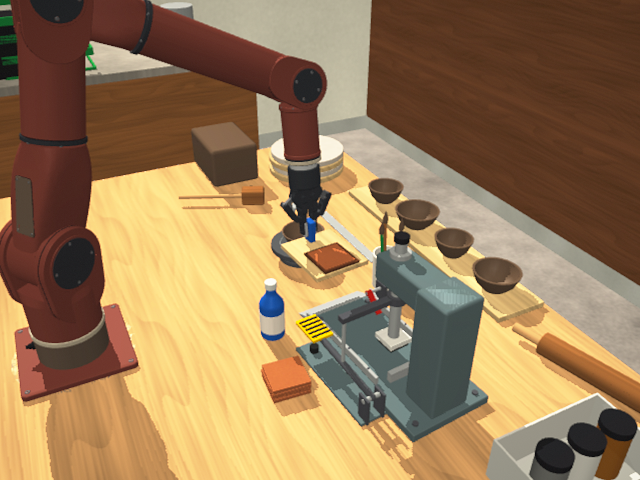

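The carrier is over the mouth and clear of the wheel, bottle and jar. Descending to just above the bed.

Request:
step_arm([
  [[-3, 20, 0], [0, 0, 0], 8],
  [[-6, 45, 0], [0, 0, 0], 8],
  [[-9, 67, 0], [0, 0, 0], 8],
  [[-12, 85, 0], [0, 0, 0], 8],
  [[-13, 94, 0], [0, 0, 0], 8],
  [[-13, 95, 0], [0, 0, 0], 8],
])

```text
clock: 6.68
tool_pos: [0.57, -0.0051, 0.0644]
ee_rot: [-1.348, 1.067, -1.245]
contact_force: [-1.0, 0.3, -2.5]
width: 0.173
```

```bash
python3 - <<'E'
from h import *
s=manip.observe(); print(s['clock'],s['tool_pos'],s['contact_force'])
im=snap('top','t5.png')[195:295,335:455]; cv2.imwrite('pics/c9.png',cv2.resize(im,None,fx=6.5,fy=6,interpolation=cv2.INTER_CUBIC))
im=snap('side','s5.png')[220:390,270:460]; cv2.imwrite('pics/c10.png',cv2.resize(im,None,fx=3.5,fy=3.5,interpolation=cv2.INTER_CUBIC))
snap('wrist','w6.png')
E
```

```text
6.675 [ 0.57   -0.0051  0.0644] [-1.0024  0.2598 -2.5277]
```

View pics/c9.png

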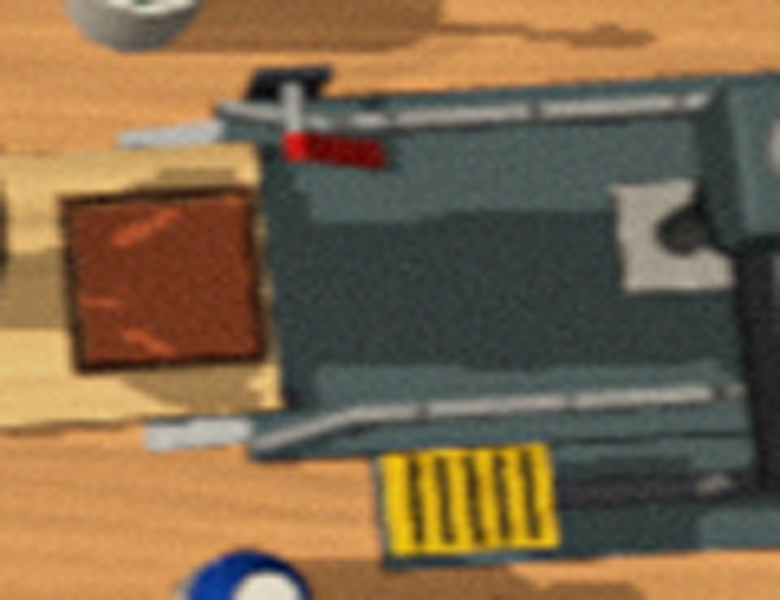

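View pics/c10.png

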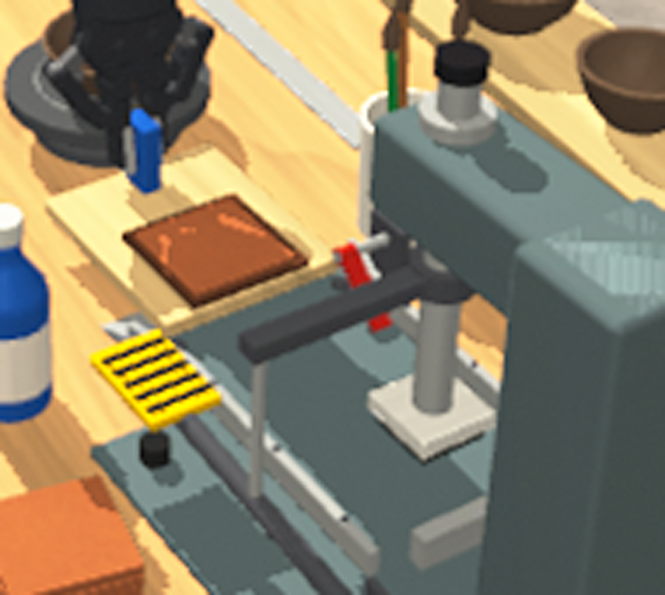

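View pics/w6.png

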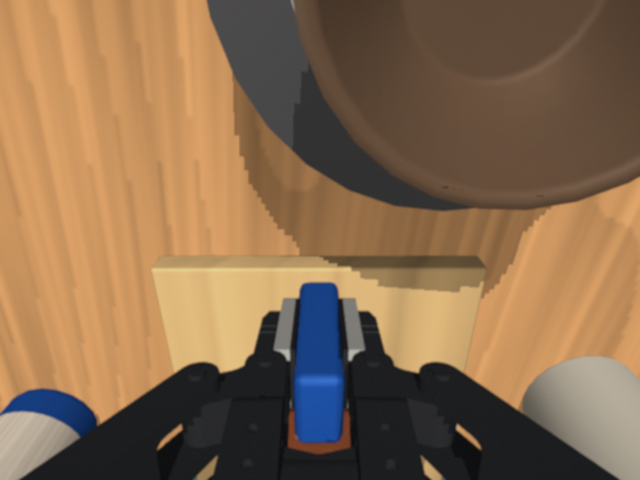

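```bash
python3 - <<'E'
from h import *
im=cv2.imread('pics/t5.png')
a=im[205:285,335:435]; cv2.imwrite('pics/c11.png',cv2.resize(a,None,fx=8,fy=7.5,interpolation=cv2.INTER_CUBIC))
a=im[205:285,380:480]; cv2.imwrite('pics/c12.png',cv2.resize(a,None,fx=8,fy=7.5,interpolation=cv2.INTER_CUBIC))
E
```

```text
(no output)
```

View pics/c11.png

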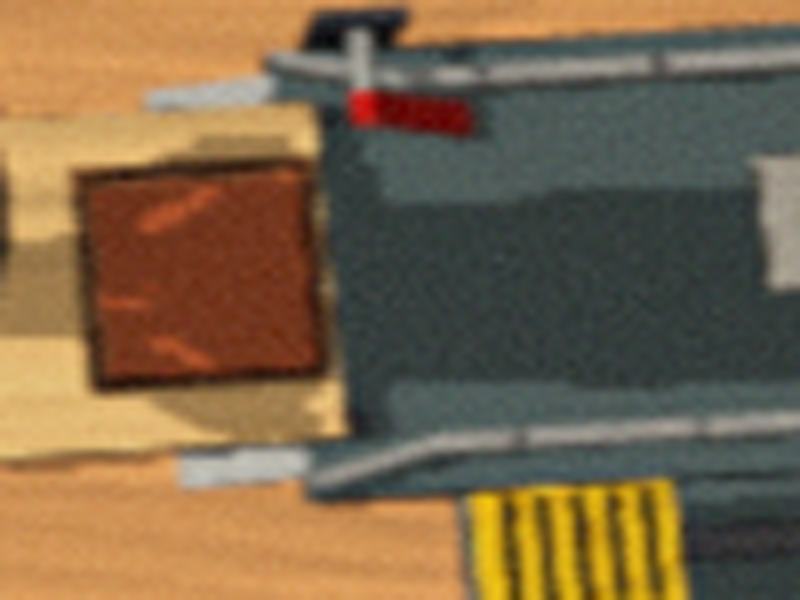

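View pics/c12.png

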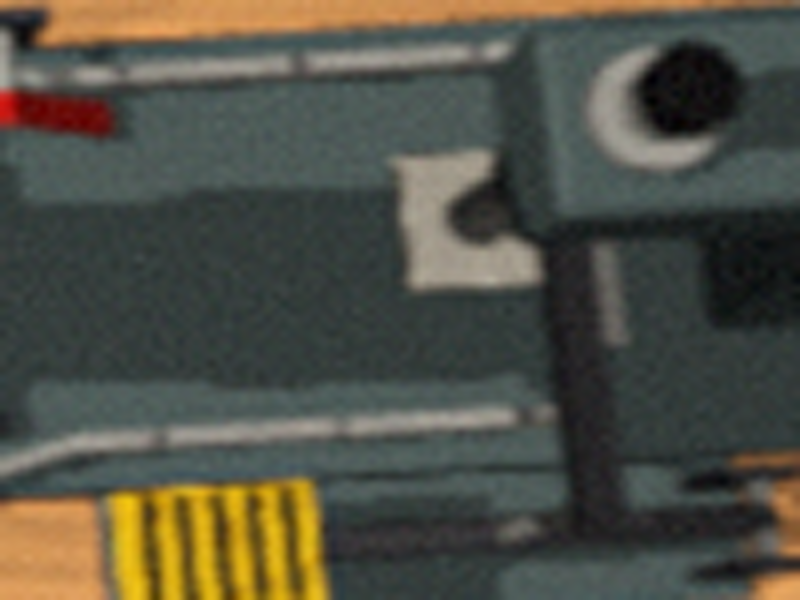

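```bash
python3 - <<'E'
from h import *
def c(U,V,u0): return u0+(U+.5)/8-.5,205+(V+.5)/7.5-.5
g=lambda U,V,u0:ray('top',*c(U,V,u0),.038)[:2]
R=[g(90,430,380),g(555,404,380)];L=[g(60,84,380),g(510,60,380)]
CL=[g(0,118,335),g(318,105,335)];CRr=[g(0,460,335),g(347,436,335)]
for n,(a,b) in dict(R=R,L=L,CL=CL,CR=CRr).items():
    d=b-a; print(n,a,b,'yaw',np.degrees(np.arctan2(d[1],d[0])))
f=R[1]-R[0];f/=np.linalg.norm(f); l=np.array([-f[1],f[0]])
print('left guide vs right',[ (x-R[0])@l*1000 for x in L],'carr left',[(x-R[0])@l*1000 for x in CL],'carr right',[(x-R[0])@l*1000 for x in CRr])
s=manip.observe();Rm=Rt.from_rotvec(s['ee_rot']).as_matrix();print('tool yaw',np.degrees(np.arctan2(-Rm[0,2],Rm[1,2])))
print('tcp in guide frame',(s['tool_pos'][:2]-R[0])@l*1000)
E
```

```text
R [ 0.5166 -0.2036] [ 0.5317 -0.382 ] yaw -85.18548267208577
L [ 0.6607 -0.1929] [ 0.6754 -0.3688] yaw -85.20006440375133
CL [ 0.642  -0.0297] [ 0.6507 -0.1531] yaw -85.97973611276782
CR [ 0.5002 -0.032 ] [ 0.5132 -0.1642] yaw -84.38024420023551
left guide vs right [np.float64(144.41565502683122), np.float64(144.37071121824255)] carr left [np.float64(139.56078059609158), np.float64(137.8451016669484)] carr right [np.float64(-1.9647855484862276), np.float64(-0.09805657353939418)]
tool yaw -84.77876917628285
tcp in guide frame 70.43160773308915
```

```bash
python3 - <<'E'
from h import *
s=manip.observe();yaw=np.radians(-85.1);f=np.array([np.cos(yaw),np.sin(yaw)]);l=np.array([-f[1],f[0]])
o=s['tool_pos'][:2]+.0028*l+.3375*f
print('PR2',o,yaw)
open('h.py','a').write(f'\nPR=np.array([{o[0]:.5f},{o[1]:.5f},{yaw:.5f}])\nT=tool(PR[2],8)\n')
P=np.array([o[0],o[1],yaw])
for x,z in((-.337,.0592),(-.257,.0592)): move(tow(P,(x,0,z)),tool(yaw,8))
E
```

```text
PR2 [ 0.6022 -0.3412] -1.4852751934471744
shift mm [-0.3554  6.2328  2.786 ] turn deg [-0.1467  0.3038  0.0015]
shift mm [78.8646 17.3682  2.3374] turn deg [-0.1467  0.3038  0.0015]
```

Request:
step_arm([
  [[0, 3, 2.8], [-0.1, 0.3, 0], 8],
  [[0, 6, 2.8], [-0.1, 0.3, 0], 8],
  [[8, 7.3, 2.7], [-0.1, 0.3, 0], 8],
  [[18, 8.7, 2.7], [-0.1, 0.3, 0], 8],
  [[28, 10.1, 2.6], [-0.1, 0.3, 0], 8],
  [[38, 11.6, 2.6], [-0.1, 0.3, 0], 8],
  [[48, 13, 2.5], [-0.1, 0.3, 0], 8],
  [[58, 14.4, 2.5], [-0.1, 0.3, 0], 8],
  [[68, 15.8, 2.4], [-0.1, 0.3, 0], 8],
  [[78, 17.2, 2.4], [-0.1, 0.3, 0], 8],
])

```text
clock: 8.07
tool_pos: [0.5804, -0.084, 0.0591]
ee_rot: [-1.344, 1.071, -1.248]
contact_force: [-0.0, 7.3, 6.9]
width: 0.173
```

```bash
python3 - <<'E'
from h import *
s=manip.observe(); print(s['clock'],s['tool_pos'],s['contact_force'],s['wrist_torque'])
move(tow(PR,(-.257,0,.0592)),T)
move(tow(PR,(-.157,0,.0592)),T)
im=snap('top','t6.png')[205:285,345:445]; cv2.imwrite('pics/c13.png',cv2.resize(im,None,fx=8,fy=7.5,interpolation=cv2.INTER_CUBIC))
im=snap('side','s6.png')[220:390,270:460]; cv2.imwrite('pics/c14.png',cv2.resize(im,None,fx=3.5,fy=3.5,interpolation=cv2.INTER_CUBIC))
E
```

```text
8.075 [ 0.5804 -0.084   0.0591] [-0.0445  7.2693  6.8604] [ 1.1938  0.1025 -0.02  ]
shift mm [ 1.0868  0.0099 -0.2253] turn deg [-0.0582  0.0426 -0.0483]
shift mm [100.1253  13.8437  -0.3131] turn deg [-0.0582  0.0426 -0.0483]
```

View pics/c13.png

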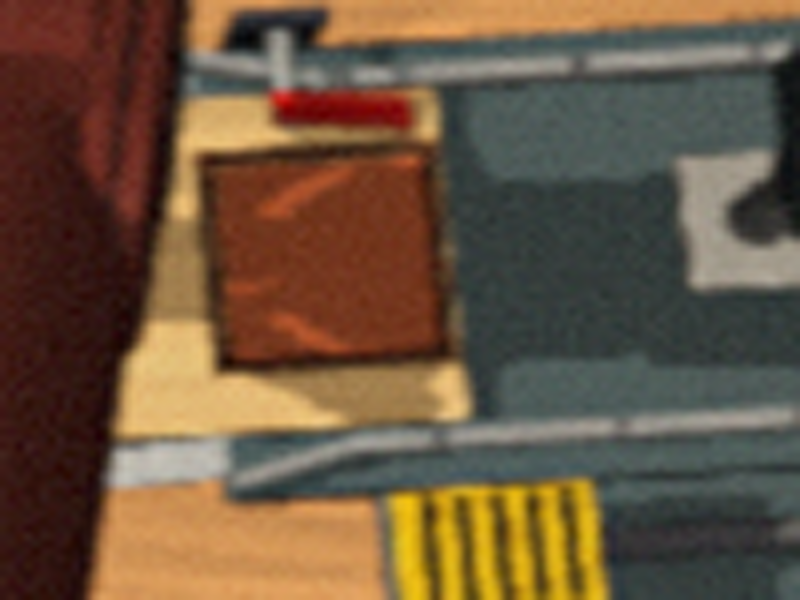

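View pics/c14.png

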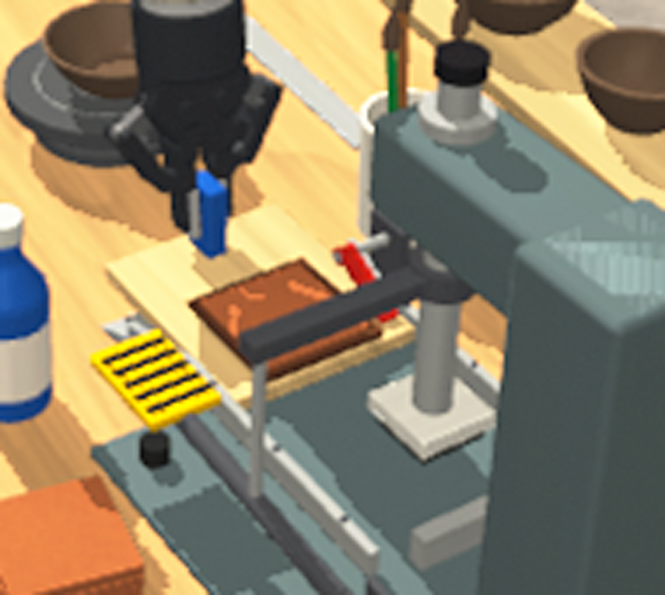

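The catch is riding on the carrier, with no side force and only friction against the travel. Continuing.

Request:
step_arm([
  [[10, 1, 0], [0, 0, 0], 8],
  [[20, 2.3, 0], [0, 0, 0], 8],
  [[30, 3.7, 0], [0, 0, 0], 8],
  [[40, 5.1, 0], [0, 0, 0], 8],
  [[50, 6.5, 0], [0, 0, 0], 8],
  [[60, 7.9, -0.1], [0, 0, 0], 8],
  [[70, 9.3, -0.1], [0, 0, 0], 8],
  [[80, 10.7, -0.1], [0, 0, 0], 8],
  [[90, 12, -0.1], [0, 0, 0], 8],
  [[100, 13.4, -0.1], [0, 0, 0], 8],
  [[110, 14.8, -0.1], [0, 0, 0], 8],
])

```text
clock: 9.55
tool_pos: [0.5887, -0.1958, 0.0589]
ee_rot: [-1.346, 1.073, -1.249]
contact_force: [-0.1, -0.2, -3.3]
width: 0.176
```

```bash
python3 - <<'E'
from h import *
s=manip.observe(); print(s['clock'],s['tool_pos'],s['contact_force'],s['wrist_torque'])
move(tow(PR,(-.147,0,.0592)),T)
move(tow(PR,(-.102,0,.0592)),T)
im=snap('top','t7.png')[185:305,365:525]; cv2.imwrite('pics/c15.png',cv2.resize(im,None,fx=5,fy=5,interpolation=cv2.INTER_CUBIC))
im=snap('side','s7.png')[170:390,270:510]; cv2.imwrite('pics/c16.png',cv2.resize(im,None,fx=2.7,fy=2.7,interpolation=cv2.INTER_CUBIC))
snap('wrist','w7.png')
E
```

```text
9.55 [ 0.5887 -0.1958  0.0589] [-0.1001 -0.1512 -3.253 ] [0.4917 0.0338 0.0097]
shift mm [-0.9211 -0.4644  1.0135] turn deg [ 0.0663 -0.0026  0.0159]
shift mm [43.6392  5.8108  1.0229] turn deg [ 0.0663 -0.0026  0.0159]
```

View pics/c15.png

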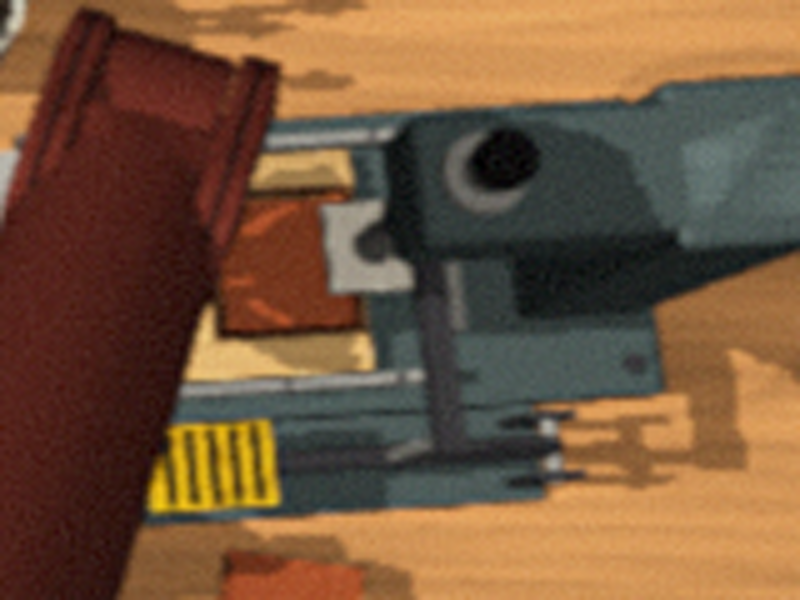

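View pics/c16.png

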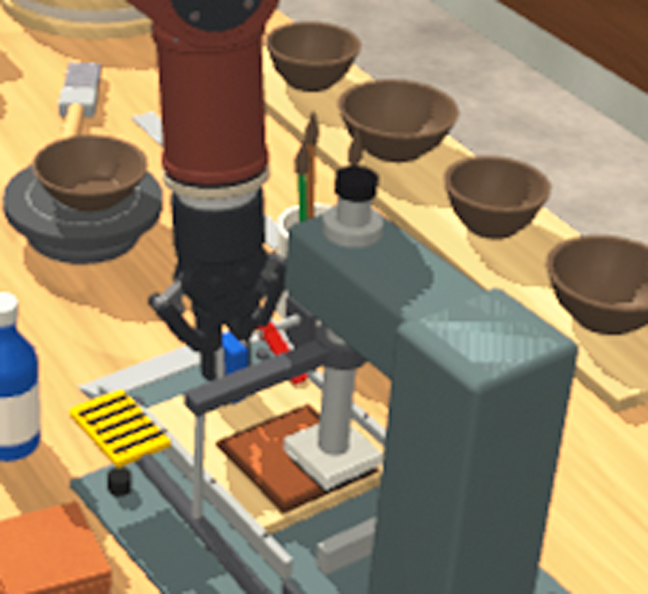

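View pics/w7.png

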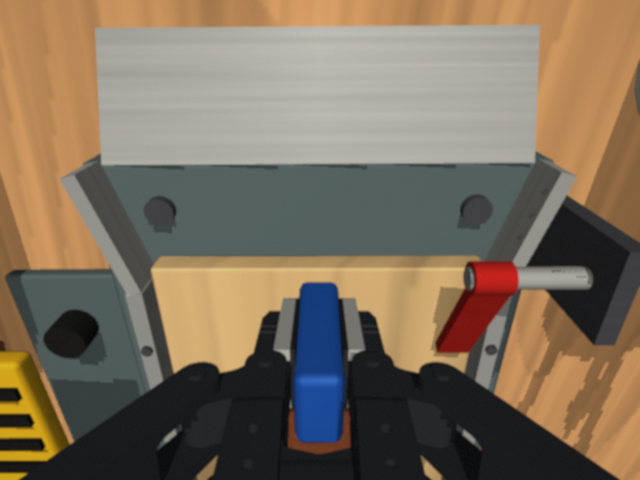

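The wrist view shows the carrier between the guides, with the catch riding at (480,310) and well away from the fingers. About 45 mm remain.

Request:
step_arm([
  [[8, 0.9, 0.3], [0, 0, 0], 8],
  [[16, 2, 0.5], [0, 0, 0], 8],
  [[24, 3.2, 0.5], [0, 0, 0], 8],
  [[30, 4, 0.5], [0, 0, 0], 8],
  [[34, 4.6, 0.5], [0, 0, 0], 8],
  [[36, 4.9, 0.5], [0, 0, 0], 8],
])

```text
clock: 10.45
tool_pos: [0.5927, -0.2312, 0.0593]
ee_rot: [-1.346, 1.072, -1.249]
contact_force: [-0.6, 1.1, -3.2]
width: 0.171
```

```bash
python3 - <<'E'
from h import *
s=manip.observe(); print(s['clock'],s['tool_pos'],s['contact_force'],s['wrist_torque'])
snap('wrist','w8.png')
E
```

```text
10.45 [ 0.5927 -0.2312  0.0593] [-0.6273  1.055  -3.1928] [ 0.532   0.0073 -0.0018]
```

View pics/w8.png

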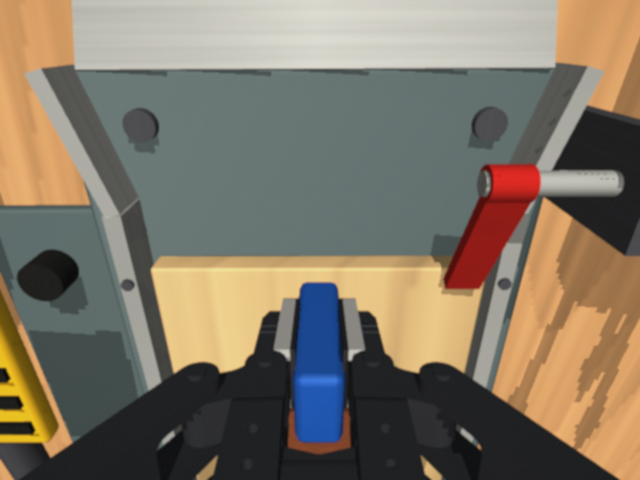

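Request:
step_arm([
  [[2, 0.3, 0], [0, 0, 0], 8],
  [[4, 0.6, 0], [0, 0, 0], 8],
  [[6, 0.8, 0], [0, 0, 0], 8],
  [[8, 1.1, 0], [0, 0, 0], 8],
  [[9, 1.2, 0], [0, 0, 0], 8],
])

```text
clock: 11.12
tool_pos: [0.5934, -0.24, 0.0594]
ee_rot: [-1.346, 1.072, -1.248]
contact_force: [-1.0, 2.6, -1.3]
width: 0.172
```

Request:
step_arm([
  [[1, 0.1, 0], [0, 0, 0], 8],
  [[2, 0.3, 0], [0, 0, 0], 8],
  [[3, 0.4, 0], [0, 0, 0], 8],
])

```text
clock: 11.5
tool_pos: [0.5936, -0.2399, 0.0591]
ee_rot: [-1.345, 1.074, -1.244]
contact_force: [-6.8, 14.8, 5.2]
width: 0.171
```

```bash
python3 - <<'E'
from h import *
s=manip.observe(); print(s['clock'],s['tool_pos'],s['contact_force'],s['wrist_torque'])
snap('wrist','w9.png')
E
```

```text
11.5 [ 0.5936 -0.2399  0.0591] [-6.7805 14.7569  5.2478] [ 2.4335  1.0802 -0.2898]
```

View pics/w9.png

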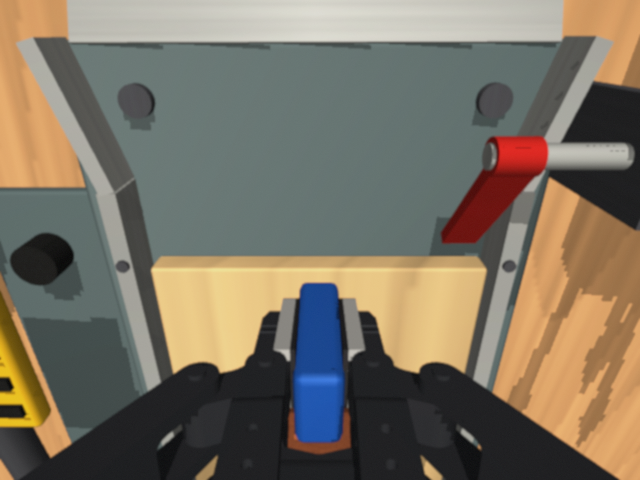

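The catch has dropped: its tip is at (460,240), behind the carrier's rear edge at row 257. The stop is taking about 15 N. I'll ease the side load, push slightly more, and look at the front.

Request:
step_arm([
  [[0, 0, -1], [0, 0, 0], 8],
  [[1.5, 0, -1.2], [0, 0, 0], 8],
  [[3, 0, -1.2], [0, 0, 0], 8],
])

```text
clock: 11.92
tool_pos: [0.5936, -0.2402, 0.0592]
ee_rot: [-1.343, 1.073, -1.24]
contact_force: [-4.2, 20.9, 5.3]
width: 0.174
```

```bash
python3 - <<'E'
from h import *
s=manip.observe(); print(s['clock'],s['tool_pos'],s['contact_force'],s['wrist_torque'])
im=snap('side','s8.png')[280:400,330:470]; cv2.imwrite('pics/c17.png',cv2.resize(im,None,fx=5,fy=5,interpolation=cv2.INTER_CUBIC))
im=snap('top','t8.png')[205:285,395:495]; cv2.imwrite('pics/c18.png',cv2.resize(im,None,fx=7,fy=7,interpolation=cv2.INTER_CUBIC))
E
```

```text
11.925 [ 0.5936 -0.2402  0.0592] [-4.2059 20.8733  5.3094] [ 4.2519  0.9018 -0.2239]
```

View pics/c17.png

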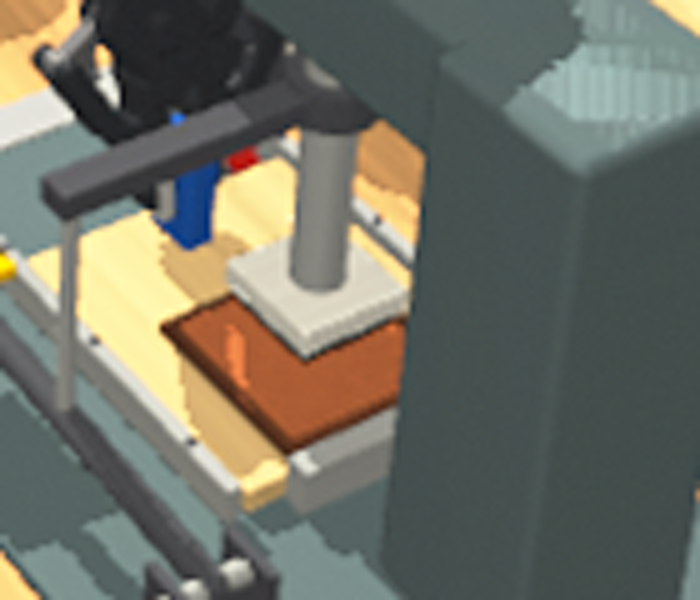

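View pics/c18.png

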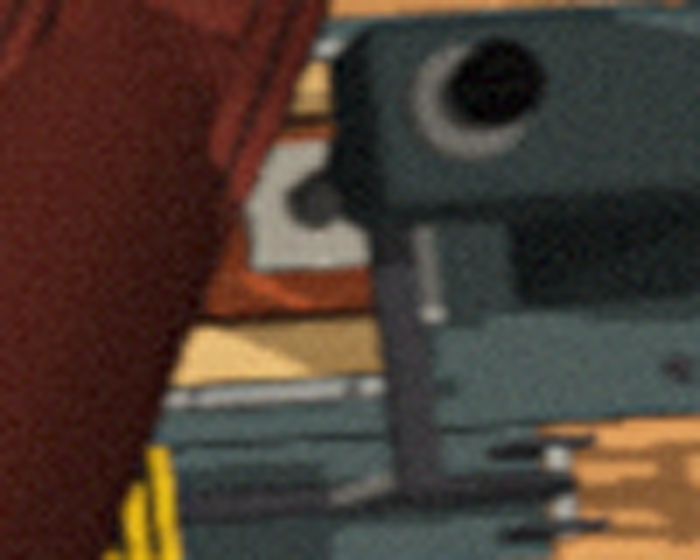

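The carrier's front edge is hard against the stop and the tile is in its nest. Relaxing the push, then releasing.

Request:
step_arm([
  [[-2, 0, 0], [0, 0, 0], 8],
  [[-4, -0.8, 0.2], [0, 0, 0], 8],
  [[-4, -0.8, 0.2], [0, 0, 0], 8],
])

```text
clock: 12.4
tool_pos: [0.5932, -0.2402, 0.0599]
ee_rot: [-1.345, 1.072, -1.246]
contact_force: [1.2, 6.7, -2.8]
width: 0.171
```

```bash
python3 - <<'E'
from h import *
s=manip.observe(); print(s['clock'],s['tool_pos'],s['contact_force'],s['wrist_torque'])
R=Rt.from_rotvec(s['ee_rot']).as_matrix(); print(R.T@[0,0,1]*100)
E
```

```text
12.4 [ 0.5932 -0.2402  0.0599] [ 1.2212  6.6793 -2.7824] [ 1.9134 -0.045   0.1264]
[ 13.7517 -99.0499  -0.0012]
```

Request:
step_arm([
  [[-1, 0, 0], [0, 0, 0], 42],
  [[-1, 0, 0], [0, 0, 0], 42],
  [[-1, 0, 0], [0, 0, 0], 42],
  [[-1, 0, 0], [0, 0, 0], 42],
  [[3, -20, 0], [0, 0, 0], 42],
  [[6, -45, 0], [0, 0, 0], 42],
  [[11, -80, 0], [0, 0, 0], 42],
  [[17, -120, 0], [0, 0, 0], 42],
  [[10, -160, 0], [0, 0, 0], 42],
  [[0, -200, 0], [0, 0, 0], 42],
])

```text
clock: 13.65
tool_pos: [0.59, -0.2148, 0.2612]
ee_rot: [-1.344, 1.072, -1.251]
contact_force: [1.4, 0.5, -0.8]
width: 0.492
```

```bash
python3 - <<'E'
from h import *
s=manip.observe(); print(s['clock'],s['tool_pos'],s['contact_force'],s['wrist_torque'])
snap('wrist','w10.png')
im=snap('side','s9.png')[220:400,290:470]; cv2.imwrite('pics/c19.png',cv2.resize(im,None,fx=3.3,fy=3.3,interpolation=cv2.INTER_CUBIC))
E
```

```text
13.65 [ 0.59   -0.2148  0.2612] [ 1.4436  0.4772 -0.7832] [ 0.1896 -0.0179  0.0119]
```

View pics/w10.png

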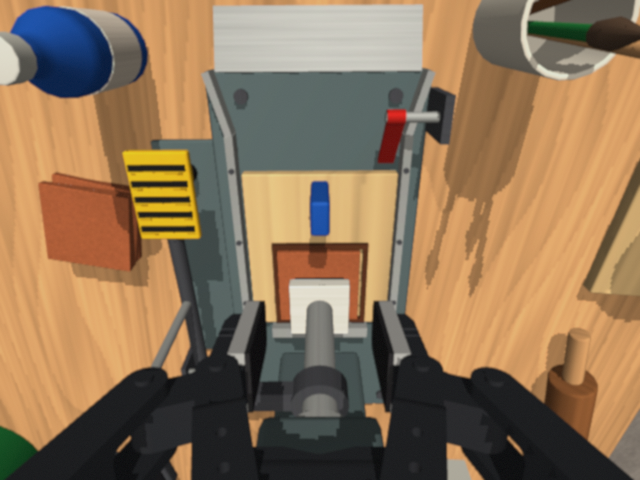

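View pics/c19.png

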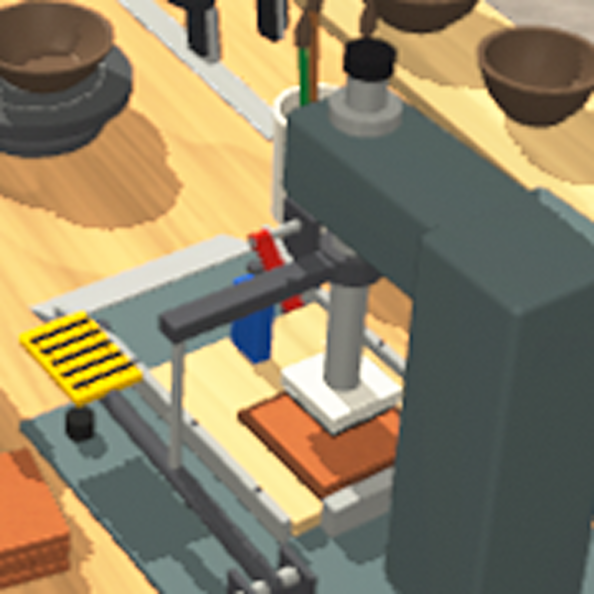

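The carrier is home, with the catch down at (390,140) behind its rear edge at row 172 and the tile nested under the raised stamp. Next is locating the treadle pad, seen at corners (124,151), (189,151), (201,238) and (139,238).

```bash
python3 - <<'E'
from h import *
cs=[(124,151),(189,151),(201,238),(139,238)]
P=[ray('wrist',*c,.075) for c in cs]; print(np.array(P),np.mean(P,0))
print('PR pad',tow(PR,(-.11,-.125,.075)))
s=manip.observe()
f=np.array([np.cos(PR[2]),np.sin(PR[2])]);print('home tcp in press x',(np.array([.5932,-.2402])-PR[:2])@f)
pad=np.mean(P,0)*.5+.5*tow(PR,(-.11,-.125,.075)); print('pad',pad)
R=tool(PR[2]-np.radians(45),0)
for z in(.16,.10): move([pad[0],pad[1],z],R)
move([pad[0],pad[1],.2],Rt.from_rotvec(s['ee_rot']).as_matrix())
print(s['joint_positions'])
E
```

```text
[[ 0.4432 -0.2048  0.075 ]
 [ 0.4926 -0.2006  0.075 ]
 [ 0.4985 -0.275   0.075 ]
 [ 0.4463 -0.2794  0.075 ]] [ 0.4701 -0.24    0.075 ]
PR pad [ 0.4683 -0.2422  0.075 ]
home tcp in press x -0.1013714434596069
pad [ 0.4692 -0.2411  0.075 ]
shift mm [   1.9773  104.568  -125.9574] turn deg [-3.5961 44.992   7.463 ]
shift mm [  -6.4353  163.9735 -126.4268] turn deg [-3.5961 44.992   7.463 ]
shift mm [   7.5857   64.9644 -125.6445] turn deg [0. 0. 0.]
[-0.3037  0.2677  0.6204  1.5754 -0.028   1.2866  0.3887]
```

Request:
step_arm([
  [[4, 10, -25], [-0.7, 9, 1.5], 0],
  [[4, 20, -55], [-1.4, 18, 3], 0],
  [[4, 40, -90], [-2.2, 27, 4.5], 0],
  [[3, 75, -120], [-2.9, 36, 6], 0],
  [[2, 104, -126], [-3.6, 45, 7.5], 0],
  [[2, 104, -126], [-3.6, 45, 7.5], 0],
  [[2, 104, -126], [-3.6, 45, 7.5], 0],
], grip_force=40)

```text
clock: 14.62
tool_pos: [0.4672, -0.2416, 0.1568]
ee_rot: [-0.801, 1.706, -1.701]
contact_force: [0.4, 0.5, -0.6]
width: 0.002
```

```bash
python3 - <<'E'
from h import *
s=manip.observe(); print(s['clock'],s['tool_pos'],s['contact_force'],s['width'])
R=tool(PR[2]-np.radians(45),0); move([.4695,-.241,.095],R); move([.4695,-.241,.047],R)
snap('wrist','w11.png');snap('side','s10.png')
E
```

```text
14.625 [ 0.4672 -0.2416  0.1568] [ 0.4222  0.5361 -0.6011] 0.002072816669148024
shift mm [-2.2466 61.8052  1.6881] turn deg [0.289  0.1246 0.2638]
shift mm [ -2.4673 109.8041   1.9305] turn deg [0.289  0.1246 0.2638]
```

View pics/w11.png

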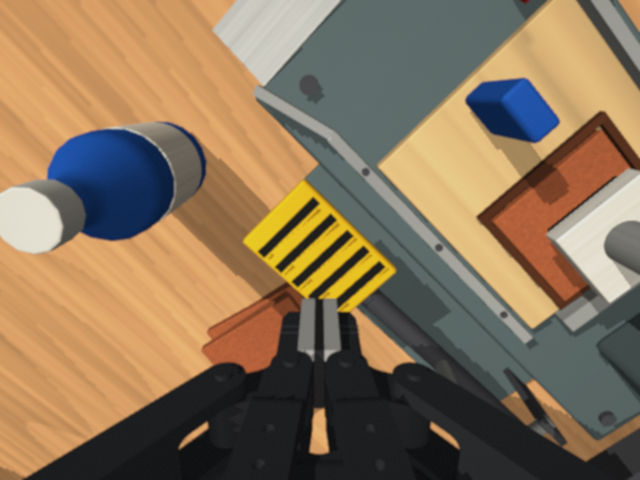

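View pics/s10.png

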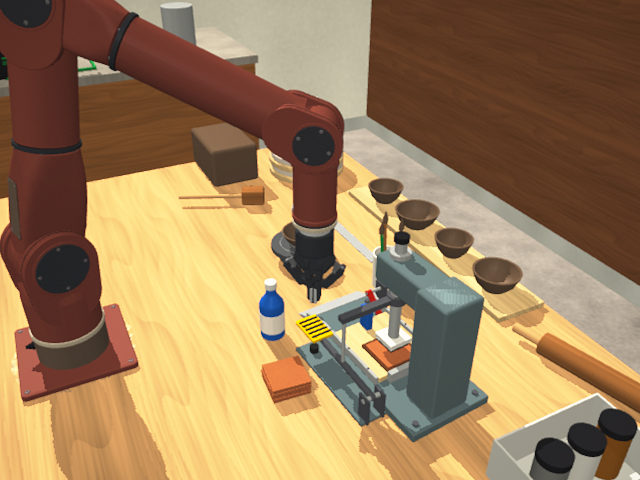

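Tip lines up with the tread. Going down slowly.

Request:
step_arm([
  [[-1, 20, 1], [0.3, 0, 0.3], 0],
  [[-2.2, 45, 1.7], [0.3, 0.1, 0.3], 0],
  [[-2.2, 62, 1.7], [0.3, 0.1, 0.3], 0],
  [[-2.2, 68, 1.7], [0.3, 0.1, 0.3], 0],
  [[-2.2, 74, 1.7], [0.3, 0.1, 0.3], 0],
  [[-2.2, 74, 1.7], [0.3, 0.1, 0.3], 0],
])

```text
clock: 15.48
tool_pos: [0.4688, -0.2406, 0.0818]
ee_rot: [-0.79, 1.707, -1.704]
contact_force: [-1.2, 3.5, 5.2]
width: 0.002
```

```bash
python3 - <<'E'
from h import *
s=manip.observe(); print(s['clock'],s['tool_pos'],s['contact_force'],s['width'])
a=snap('wrist','w12.png');b=snap('side','s11.png')[270:390,270:410];cv2.imwrite('pics/c20.png',cv2.resize(b,None,fx=4,fy=4))
E
```

```text
15.475 [ 0.4688 -0.2406  0.0818] [-1.1945  3.4661  5.2398] 0.0016589948063528382
```

View pics/w12.png

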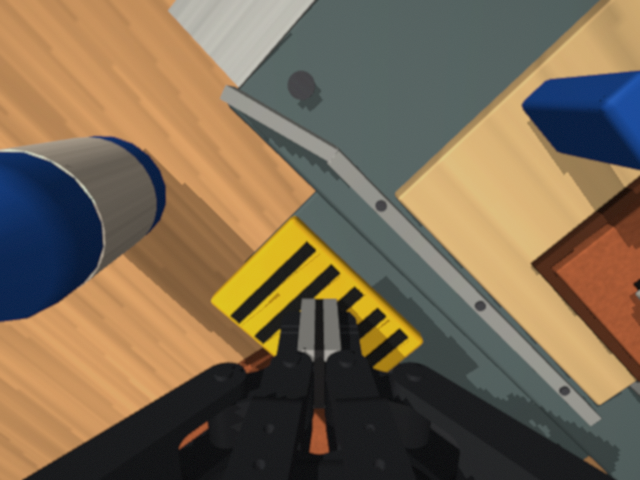

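View pics/c20.png

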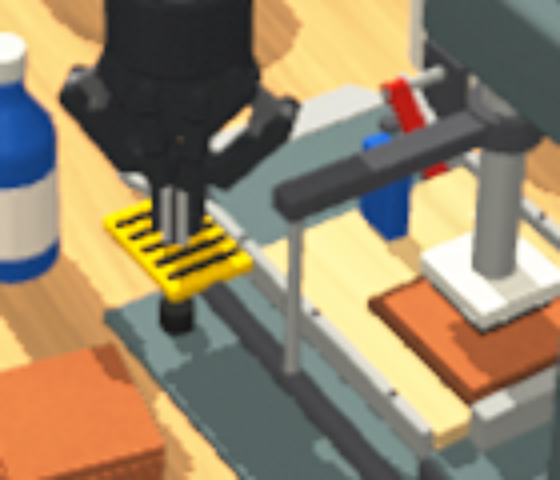

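Tips are on the tread's middle. Pressing to the stop.

Request:
step_arm([
  [[0, 6, 0], [0, 0, 0], 0],
  [[0, 12, 0], [0, 0, 0], 0],
  [[0, 18, 0], [0, 0, 0], 0],
  [[0, 24, 0], [0, 0, 0], 0],
  [[0, 30, 0], [0, 0, 0], 0],
  [[0, 34, 0], [0, 0, 0], 0],
  [[0, 36, 0], [0, 0, 0], 0],
  [[0, 36, 0], [0, 0, 0], 0],
])

```text
clock: 16.58
tool_pos: [0.4693, -0.2418, 0.0473]
ee_rot: [-0.788, 1.705, -1.705]
contact_force: [-5.1, 3.0, 21.7]
width: 0.002
```

Request:
step_arm([
  [[0, 1, 0], [0, 0, 0], 0],
  [[0, 2, 0], [0, 0, 0], 0],
  [[0, 2, 0], [0, 0, 0], 0],
])

```text
clock: 16.95
tool_pos: [0.4694, -0.2419, 0.0464]
ee_rot: [-0.786, 1.706, -1.705]
contact_force: [-10.9, 5.7, 38.6]
width: 0.004
```

The force climbs steeply with almost no travel and z is 0.0464, so the treadle is on its stop. I'll check the image, then let it up.

Request:
step_arm([
  [[0, -2, 0], [0, 0, 0], 0],
])

```text
clock: 17.08
tool_pos: [0.4692, -0.2417, 0.0476]
ee_rot: [-0.787, 1.706, -1.705]
contact_force: [-3.4, 2.3, 15.4]
width: 0.002
```

```bash
python3 - <<'E'
from h import *
s=manip.observe(); print(s['clock'],s['tool_pos'],s['contact_force'])
b=snap('side','s12.png')[270:390,270:440];cv2.imwrite('pics/c21.png',cv2.resize(b,None,fx=4,fy=4))
E
```

```text
17.075 [ 0.4692 -0.2417  0.0476] [-3.3922  2.3028 15.4262]
```

View pics/c21.png

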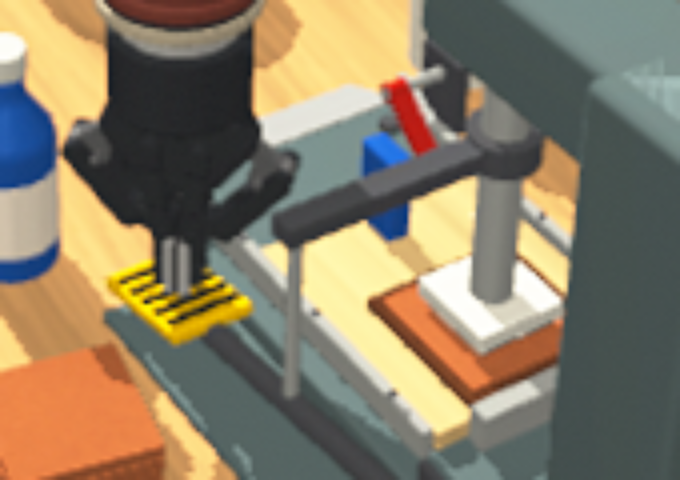

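The stamp is down on the tile. Raising smoothly, then clear.

Request:
step_arm([
  [[0, -5, 0], [0, 0, 0], 0],
  [[0, -11, 0], [0, 0, 0], 0],
  [[0, -17, 0], [0, 0, 0], 0],
  [[0, -23, 0], [0, 0, 0], 0],
  [[0, -29, 0], [0, 0, 0], 0],
  [[0, -35, 0], [0, 0, 0], 0],
  [[0, -41, 0], [0, 0, 0], 0],
  [[0, -60, 0], [0, 0, 0], 0],
  [[0, -100, 0], [0, 0, 0], 0],
  [[0, -150, 0], [0, 0, 0], 0],
  [[0, -200, 0], [0, 0, 0], 0],
])

```text
clock: 18.5
tool_pos: [0.4676, -0.2416, 0.2476]
ee_rot: [-0.79, 1.708, -1.705]
contact_force: [0.8, 0.1, -0.3]
width: -0.001
```

```bash
python3 - <<'E'
from h import *
s=manip.observe(); print(s['clock'],s['tool_pos'],s['contact_force'])
snap('wrist','w13.png')
b=snap('side','s13.png')[250:400,270:470];cv2.imwrite('pics/c22.png',cv2.resize(b,None,fx=3.5,fy=3.5)); snap('top','t13.png')
E
```

```text
18.5 [ 0.4676 -0.2416  0.2476] [ 0.7687  0.1169 -0.283 ]
```

View pics/w13.png

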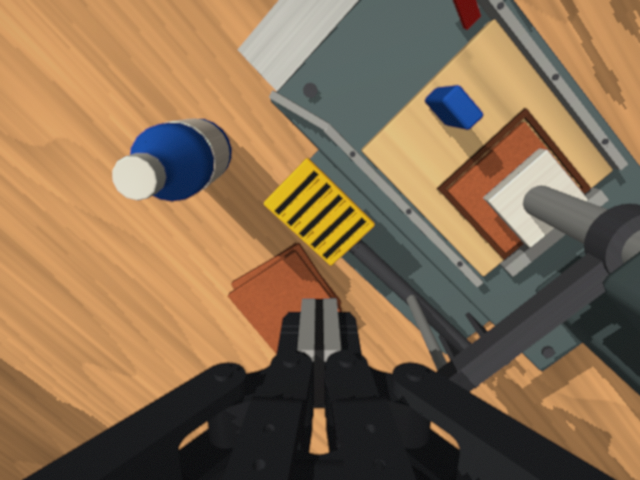

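View pics/c22.png

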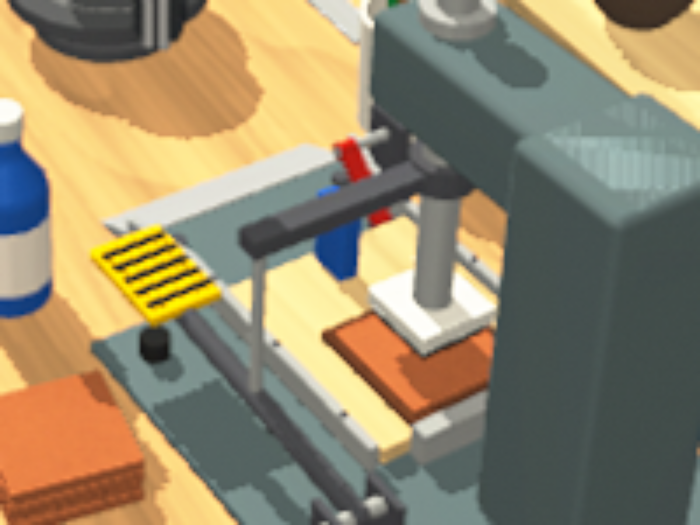

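View pics/t13.png

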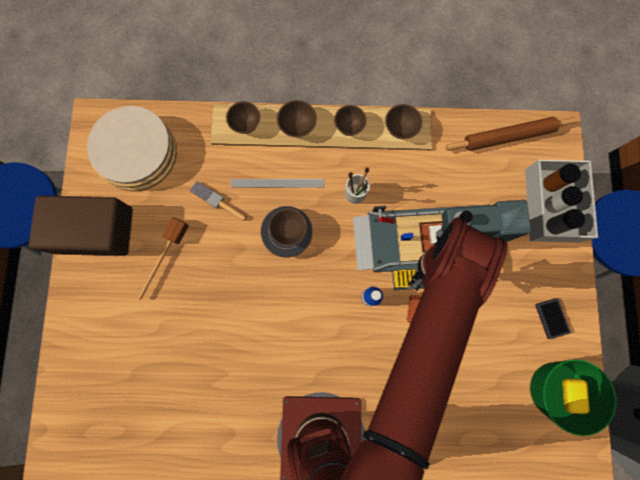

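The treadle is fully up, the carrier is home with the catch dropped, and every bystander is at its starting pixel position. Handing in.

```bash
python3 - <<'E'
from h import *
print(manip.observe()['qvel']); print(order.sign_off())
E
```

```text
[ 0.0063  0.0377 -0.0128  0.0654 -0.0141 -0.0294  0.0112]
the job is handed in; nothing more can be done
None
```

The job is done and handed in at about 18.5 s of the 67 s allowed.

- **Carrier:** I carried it by its blue handle to the press mouth. I then slid it along the bed until it rested against the end stop; the push there reached about 21 N. The catch dropped behind the rear edge and the tile stayed in its nest. The gripper did not touch the catch in any picture I took.
- **Treadle:** I pressed it onto its stop with closed fingertips. The tips ended about 42 mm below the tread's rest height, the force rose sharply with almost no further travel, and the stamp was seen down on the tile. The force briefly reached 38.6 N, close to the 40 N limit for the arm and gripper body, so I eased off straight away.
- **Final pictures:** The treadle was fully up and the stamp raised. The carrier was home with the catch down behind it. The gripper was about 16 cm above the tread, and the bystanders were where they started.

Three things were not fully confirmed:
- **Carrier start position:** the wrist and fixed cameras disagreed by about 6 mm along the carrier's length. The grip and the end-stop contact made that harmless.
- **The print:** the raised stamp hides the middle of the tile, so I did not see the print itself.
- **Arm at hand-in:** it was still settling very slightly (joint speeds under 0.07 rad/s), touching nothing.

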